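Key the grating disc onto the cutter's drive pin

TASK

The metal grating disc on the cutter stands too high because its rim notch is not over the red drive pin. Push the disc round by its orange fin with a fingertip until the notch is over the pin, then press the disc down fully home on the pin and move clear. Do not pinch the fin or pull the disc up the shaft, and leave the things round the cutter where they stand.

Things in the scene. Friction and masses are not known exactly. Their poses are not given: they have to be found in the camera images.
- hub_top (a point): centre of the flat top of the disc's black central hub, on the turning axis; the hub is 34 to 38 mm across. It starts 100.5 mm above the table and is 88 mm above it when the disc is home. The cutter base under the disc is a fixed white round housing, 224 mm across and 45 mm tall; the bright metal disc on it is 170 mm across and 5 mm thick, its upper face 34 mm below the hub top. Low metal bumps on the disc are 2 mm tall.
- notch_mid (a point): the notch in the disc's rim: an open slot 19 mm wide, 19 mm deep from the rim, with black below it and a blue stripe (26 x 8 mm) on the disc that runs from near the hub to it; this point is half-way across it, 80 mm from the axis, level with the disc's upper face (66.5 mm above the table at the start).
- pin_mid (a point): the red drive pin: a round bar 12 mm thick lying in a shallow socket on the base, where it must stay, pointing outward from 70 to 106 mm from the axis; its outer 21 mm show beyond the disc's rim. This point is on its top, 80 mm from the axis, 60 mm above the table. It blocks the disc from going down until the notch is over it (within about 3 mm either side); off the notch the disc only springs down some mm (about 4 N a mm) and comes back.
- fin_mid (a point): centre of the orange upright fin on the disc, exactly opposite the notch: 12 mm thick, running straight outward from 20 to 64 mm from the axis (this point at 42 mm), from the disc's upper face to 26 mm above it; this point is 13 mm above that face. Both flat sides are free to push against.
- fin_left: left flat side of the fin (seen from the axis looking outward), a 4 mm layer; origin on the disc's axis at its underside.
- fin_right: right flat side of the fin, a 4 mm layer; origin on the disc's axis at its underside.
- disc_turn (a joint): angle of the disc on the shaft, rad, counterclockwise from above positive; notch exactly over the pin at 0 or at any whole turn (6.283). It turns either way without a stop and starts anywhere from 0.6 to 5.68. Friction 0.06 N m: pushing the fin 50 mm from the axis takes about 1.2 N; it stays where it is left.
- disc_press (a joint): how far the disc has been pushed down the shaft, m: 0 at the start (underside 1.5 mm above the pin, so the disc turns freely), 0.0125 fully home, negative if pulled up. A rubber ring on the shaft holds it at whatever height it is left; pushing takes about 5 N.
- salt_shaker: bystander: salt shaker, 44 mm wide, 90 mm tall; origin at the centre of its underside
- tuna_tin: bystander: low tin, 87 mm wide, 40 mm tall; origin at the centre of its underside
- sauce_cup_0: bystander: small grey sauce cup, 66 mm wide, 36 mm tall; origin at the centre of its underside
- tape_roll: bystander: roll of tan tape lying flat, 104 mm wide, 25 mm tall; origin at the centre of its underside
- kitchen_timer: bystander: white wind-up timer with a red grip, 66 mm wide, 42 mm tall; origin at the centre of its underside
- dough_scraper: bystander: dough scraper lying flat, 118 x 148 mm, 25 mm tall; origin at the centre of its underside

How it is judged:
On the way:
1. the notch is turned over the pin (horizontal distance between notch_mid and pin_mid below 0.006 m), for 0.1 s.
At the end, for the whole second after the job is handed in: the notch sits over the pin (within 6 mm, 80 mm from the axis), the disc is pressed down at least 10.5 of its 12.5 mm, and it is at rest (horizontal distance between notch_mid and pin_mid below 0.006 m and value of joint disc_press above 0.0105 m and velocity of joint disc_turn between -0.05 and 0.05 rad/s and velocity of joint disc_press between -0.005 and 0.005 m/s); the robot touches nothing.
It fails at once if the fin is pinched: the fingers press on both its sides at once (over 1 N each) (contact force between the fingers and fin_left above 1 N and contact force between the fingers and fin_right above 1 N).
It fails at once if the disc is pulled up the shaft by more than 4 mm (value of joint disc_press below -0.004 m).
It fails at once if a thing beside the cutter is lifted or shifted by more than 25 mm, or the drive pin leaves its socket (moves over 8 mm) (distance of any of salt_shaker, tuna_tin, sauce_cup_0, tape_roll, kitchen_timer, dough_scraper from where it was at the start of the episode above 0.025 m or distance of pin_mid from where it was at the start of the episode above 0.008 m).
It also fails if it takes over 54 s, if anything falls off the work surface, if the arm or the gripper's body presses on something with over 40 N, if the wrist force passes 120 N, or if a joint passes its speed limit or range.

ROBOT

A 6-joint arm with a two-finger parallel gripper is mounted at the origin on a cart in front of the work surface, level with it; the furniture and walls round the work are solid. World frame = base frame: x ahead of the robot, y to its left, z up, the work surface at z = 0. Lengths are in m, angles in rad, forces in N, time in s.
With the tool pointing down it reaches from about 0.25 to 0.775 m from the base axis. Payload 4 kg.
Tool frame: the origin (TCP) lies between the finger pads; the fingertips stand 14 mm ahead of it and the grasp point (between the pads) lies 5 mm behind it (robot.nose_length is the distance from the TCP to the fingertips, in m); z points along the fingers, y is the direction in which the jaws open and shut (so a half turn about z gives the same grasp; the last joint's range is limited). The gripper opens to 94 mm and grips with 3 to 60 N. Pads are 16 mm wide; open, the fingers measure 119 mm over their backs; the gripper's body (75 mm by 177 mm) begins 78 mm behind the grasp point.
Start: joints at [-1.257, 0.087, 1.371, -0, 1.684, -0.103], TCP at [0.223, -0.503, 0.22] pointing down, gripper open.
Joint ranges: [-3.1, 3.1], [-0.76, 2.03], [0.27, 2.55], [-1.08, 4.22], [0.17, 2.65], [-2.57, 2.57]. Speed limits (rad/s): [2.79, 2.79, 3.14, 3.14, 3.14, 3.14].

INTERFACE

Orientations are given as [roll, pitch, yaw] about the fixed x, y, z axes, in that order (R = Rz(yaw) Ry(pitch) Rx(roll)).
In Python, from bench import robot, eyes, finder gives the robot as it stands.
- The arm moves only by the tool play_rows, never from a script. Its argument "rows" is a list of rows, each an object with "linear": the shift along the tool's x, y, z in cm, a list of three; "spin": the turn about the tool's z in degrees. A call has 1 to 12 rows; each row shifts and turns the commanded pose from where the row before left it, along the tool's axes as they then stand; what a row does not reach is not made up. A row lasts 1/12 s, in which the tool goes at most 41.7 mm and 7.16 degrees, less where a joint would pass 70% of its speed; a pose out of reach is approached as far as the arm can. A call with a gripper value outside its range is refused whole. "claw" is the finger opening in cm, from 0 to 9.4, set as the call begins (left out, the last holds). The fingers move at their own pace and stop on an object; the grip force is fixed at half the most. Time passes only in rows, so rows that do not move let the fingers close. It gives the time, the measured TCP pose, the force and the opening at its end, in the units of the state.
- robot.get_obs(): the state, without advancing time (a new reading comes with each control period).
- eyes.snapshot(name): name is "scene" or "side" or "wrist"; returns a dict with "frame" (420x560x3 uint8, red, green, blue), "fx", "fy", "cx", "cy" (pixels), "rvec" (rotation vector, rad) and "tvec" (3), from world to camera coordinates, as OpenCV has them; the wrist camera has in their place "mount" (4x4, takes a point from camera to tool coordinates, whose origin is the TCP and whose axes are the flange's). Camera axes: x right, y down, z forward; pixel columns grow to the right and rows downward; lengths in m; the calibration is good to about 2 mm. A picture is of the moment at which its call begins: read the wrist's pose just before it. There is no depth.
- robot.close_job(): hands the job in, once; it reports no verdict.
Trained networks look in a picture, given as the dict that the camera call returned (one of the last four; its "shot" number tells which), for a name from the list of things; names that differ only in an ending like _2 or _b are one class to them, and where a whole thing is asked for, a point or a joint stands for the part that bears it (a point fixed in the world has none). Each returns a list of dicts, best first, with "conf" (0 to 1); they miss things now and then, are a little off and sometimes report something else, mostly with a low value. They report only what shows in the picture. A call takes as long as a camera call.
- finder.silhouettes(picture, name): "pixels" (420x560 bool, what is visible of it) and "box" ([centre column, centre row, width, height] in pixels, round what is visible of it).
The state is a dict: "time": time; "joint_positions": joint angles; "qvel": joint speeds; "joint_torque": joint torques, N m; "tool_pos": TCP position; "ee_rot": TCP orientation; "wrist_force": force on the tool from outside, world axes, zero at the start; "wrist_torque": the same for the moment, N m; "width": finger opening in m.
Only numpy, scipy, OpenCV 4.12 (cv2) and the standard library are available. Lean on these libraries where they do the work, as an engineer would, in place of code of your own. Each camera call takes 0.05 s, during which the arm holds its last target. There are 200 camera calls.

## Working session

There is one attempt and no reset: what is moved stays moved. The work goes in short steps, Python scripts to look and compute and a tool call to move; the robot and the scene stay as the last step left them, time stands still between calls to the robot, and variables do not carry over. Pictures are saved under pics/ and viewed, about 8 in all and at most 12, crops included, and the job is handed in when it is done.

Besides the shell and the picture viewer there is one more tool, called after "Request:" as name([rows], argument=value, ...), one row to a line, values as JSON. play_rows: Moves the arm, as the interface text tells. Its arguments: {"type":"object","properties":{"rows":{"type":"array"},"claw":{"type":"number"}},"required":["rows"]}

```bash
mkdir -p pics; ls; cat > h.py <<'E'
import numpy as np, cv2
from bench import robot, eyes, finder
def ray(p,u,v):
    R=cv2.Rodrigues(np.array(p['rvec'],float))[0]; t=np.array(p['tvec'],float).ravel()
    return -R.T@t, R.T@np.array([(u-p['cx'])/p['fx'],(v-p['cy'])/p['fy'],1])
def at(p,u,v,z):
    o,d=ray(p,u,v); return o+d*(z-o[2])/d[2]
def proj(p,X):
    return cv2.projectPoints(np.array(X,float).reshape(-1,3),np.array(p['rvec'],float),np.array(p['tvec'],float),np.array([[p['fx'],0,p['cx']],[0,p['fy'],p['cy']],[0,0,1.]]),None)[0][:,0]
def wr(p,o):
    from scipy.spatial.transform import Rotation as Ro
    T=np.eye(4);T[:3,:3]=Ro.from_euler('xyz',o['ee_rot']).as_matrix();T[:3,3]=o['tool_pos']
    C=np.linalg.inv(T@np.array(p['mount'])); p['rvec']=cv2.Rodrigues(C[:3,:3])[0]; p['tvec']=C[:3,3]; return p
def save(p,n): cv2.imwrite('pics/'+n,p['frame'][:,:,::-1])
E
python3 - <<'E'
from h import *
o=robot.get_obs(); print(o)
for c in ['scene','side']:
    p=eyes.snapshot(c); save(p,c+'0.png')
    print(c,ray(p,280,210))
    for n in ['hub_top','notch_mid','pin_mid','fin_mid','fin_left','fin_right']:
        for r in finder.silhouettes(p,n)[:2]:
            v,u=np.nonzero(r['pixels']); print(n,round(r['conf'],2),np.round(r['box'],1),u.mean().round(1),v.mean().round(1))
E
cd pics; python3 -c "
import cv2,numpy as np
cv2.imwrite('a.png',cv2.resize(np.vstack([cv2.imread('scene0.png'),cv2.imread('side0.png')]),(400*560//420*1,800))) if 0 else None"
```

```text
pics
{'time': 0.0, 'joint_positions': array([-1.25708974e+00,  8.79766952e-02,  1.37221837e+00, -1.93491732e-05,
        1.68359585e+00, -1.03075769e-01]), 'qvel': array([ 0.00010369, -0.0005346 , -0.00083298, -0.00189872,  0.00133997,
        0.00018468]), 'joint_torque': array([-1.04257986e-03, -3.40181994e+01, -3.02428615e+01,  7.17528211e-02,
        3.27805371e-02, -1.74672628e-04]), 'tool_pos': array([ 0.22249615, -0.50243291,  0.21831049]), 'ee_rot': array([-3.13940407e+00, -2.07058073e-04,  4.16779974e-01]), 'wrist_force': array([-0.0342085 ,  0.15198065,  0.50557981]), 'wrist_torque': array([-0.01445603,  0.00268188, -0.00933755]), 'width': 0.09421346934943654}
scene (array([-0.28302054,  0.52890293,  0.84734142]), array([ 0.67396925, -0.41059437, -0.61415358]))
hub_top 0.73 [317.8 197.   56.6  31.8] 317.9 198.1
notch_mid 0.68 [318.6 200.9  56.8  35.9] 318.3 198.1
fin_mid 0.73 [118.8 285.6  60.1  48.1] 117.7 284.1
fin_mid 0.65 [318.4 197.5  52.9  30.4] 317.7 198.1
fin_right 0.54 [318.5 199.3  51.4  39.7] 318.2 198.5
side (array([0.16246028, 1.14530307, 1.12978578]), array([ 0.23732882, -0.70880631, -0.6644399 ]))
hub_top 0.66 [282.9 185.9  48.2  33. ] 282.4 184.8
notch_mid 0.72 [286.4 182.2  47.3  32.6] 282.3 184.5
fin_mid 0.64 [281.9 183.6  50.2  31. ] 282.3 184.6
fin_left 0.62 [321.8 209.   10.   25.8] 320.2 208.9
fin_right 0.19 [284.9 186.5  41.5  30.2] 282.2 185.2
```

View pics/scene0.png

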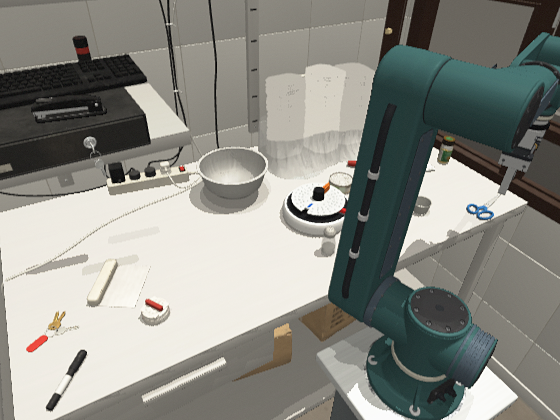

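View pics/side0.png

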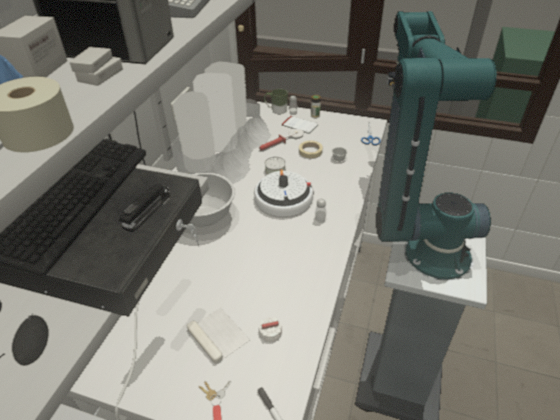

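The scene view shows the cutter at about (318,200): hub at (319,190), orange fin going up-right, blue stripe at (308,211), red pin at (344,211). In the side view the cutter is at (283,188) and the pin at (308,186). I'll zoom in on both.

```bash
python3 - <<'E'
from h import *
a=cv2.imread('pics/scene0.png')[165:245,270:370]; b=cv2.imread('pics/side0.png')[140:230,230:340]
f=lambda i,s:cv2.resize(i,None,fx=s,fy=s,interpolation=cv2.INTER_CUBIC)
A=f(a,4);B=f(b,3.6); H=max(A.shape[0],B.shape[0]); pad=lambda i:cv2.copyMakeBorder(i,0,H-i.shape[0],0,0,cv2.BORDER_CONSTANT)
cv2.imwrite('pics/z.png',np.hstack([pad(A),pad(B)]))
def cen(n,box,fn):
    i=cv2.imread(n).astype(int); x0,x1,y0,y1=box; s=i[y0:y1,x0:x1]; v,u=np.nonzero(fn(s[...,2],s[...,1],s[...,0])); return u.mean()+x0,v.mean()+y0,len(u)
for n,box in [('pics/scene0.png',(275,352,170,240)),('pics/side0.png',(245,318,155,225))]:
    print(n,'blue',cen(n,box,lambda r,g,b:(b>r+50)&(b>g+25)),'orange',cen(n,box,lambda r,g,b:(r>g+50)&(g>b+35)),'red',cen(n,box,lambda r,g,b:(r>g+60)&(abs(g-b)<30)))
E
```

```text
pics/scene0.png blue (np.float64(309.5), np.float64(205.0), 14) orange (np.float64(326.3658536585366), np.float64(186.7560975609756), 41) red (np.float64(343.04545454545456), np.float64(210.0), 22)
pics/side0.png blue (np.float64(285.0), np.float64(192.5), 2) orange (np.float64(281.25), np.float64(172.0), 4) red (np.float64(308.2), np.float64(183.4), 5)
```

View pics/z.png

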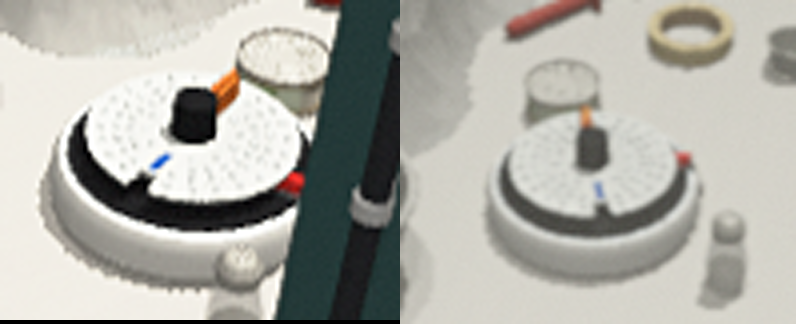

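```bash
python3 - <<'E'
from h import *
P={c:eyes.snapshot(c) for c in ['scene','side']}
pts={'hub':((318.5,188.7),(283.3,176.1),.1005),'notch':((305.5,211),(286.1,198.1),.0665),'blue':((309.5,205),(285,192.5),.0665),'fin':((326.4,186.8),(281.3,172),.085),'pin':((343,210),(308.2,184),.058)}
for k,(a,b,z) in pts.items(): 
    A=at(P['scene'],*a,z);B=at(P['side'],*b,z); print(k,A.round(4),B.round(4))
for n in ['salt_shaker','tuna_tin','sauce_cup_0','tape_roll','kitchen_timer','dough_scraper']:
    for c in P:
        for r in finder.silhouettes(P[c],n)[:1]: print(n,c,round(r['conf'],2),at(P[c],r['box'][0],r['box'][1],.02).round(3))
E
```

```text
hub [ 0.5728 -0.1306  0.1005] [ 0.5755 -0.1345  0.1005]
notch [ 0.5327 -0.0587  0.0665] [ 0.5409 -0.0563  0.0665]
blue [ 0.5521 -0.0861  0.0665] [ 0.554  -0.0853  0.0665]
fin [ 0.5873 -0.1728  0.085 ] [ 0.5966 -0.1759  0.085 ]
pin [ 0.4905 -0.17    0.058 ] [ 0.4889 -0.1676  0.058 ]
salt_shaker scene 0.59 [ 0.433 -0.082  0.02 ]
salt_shaker side 0.56 [ 0.421 -0.085  0.02 ]
tuna_tin scene 0.69 [ 0.652 -0.296  0.02 ]
tuna_tin side 0.78 [ 0.66  -0.296  0.02 ]
sauce_cup_0 scene 0.72 [ 0.43 -0.46  0.02]
sauce_cup_0 side 0.62 [ 0.427 -0.441  0.02 ]
tape_roll side 0.67 [ 0.562 -0.455  0.02 ]
kitchen_timer scene 0.69 [0.427 0.439 0.02 ]
dough_scraper scene 0.6 [0.557 0.499 0.02 ]
dough_scraper side 0.72 [0.57  0.513 0.02 ]
```

Request:
play_rows([
  {"linear": [3, -1, -0.4], "spin": 0},
  {"linear": [3, -1, -0.4], "spin": 0},
  {"linear": [3, -1, -0.4], "spin": 0},
  {"linear": [3, -1, -0.4], "spin": 0},
  {"linear": [3, -1, -0.4], "spin": 0},
  {"linear": [3, -1, -0.4], "spin": 0},
  {"linear": [3, -1, -0.4], "spin": 0},
  {"linear": [3, -1, -0.4], "spin": 0},
  {"linear": [3, -1, -0.4], "spin": 0},
  {"linear": [3, -1, -0.4], "spin": 0},
  {"linear": [3, -1, -0.4], "spin": 0},
  {"linear": [3, -1, -0.4], "spin": 0},
], claw=0)

```text
time: 2.4
tool_pos: [0.5043, -0.2462, 0.2678]
ee_rot: [3.141, -0.0, 0.417]
wrist_force: [0.3, 0.1, 0.6]
width: 0.0173
```

Request:
play_rows([
  {"linear": [3, -1, 0], "spin": 0},
  {"linear": [3, -1, 0], "spin": 0},
  {"linear": [2, -0.7, 0], "spin": 0},
  {"linear": [0, 0, 0], "spin": 0},
  {"linear": [0, 0, 0], "spin": 0},
  {"linear": [0, 0, 0], "spin": 0},
])

```text
time: 2.9
tool_pos: [0.565, -0.1909, 0.2674]
ee_rot: [3.141, 0.001, 0.416]
wrist_force: [0.0, -1.1, -1.0]
width: 0.0004
```

```bash
python3 - <<'E'
from h import *
o=robot.get_obs(); p=wr(eyes.snapshot('wrist'),o); save(p,'w1.png'); print(np.round(p['mount'],3))
print(o['tool_pos'],o['ee_rot'],o['width'],o['time'])
for X in [(0.574,-.1325,.1005),(0.539,-.0575,.0665),(.594,-.174,.0795),(.49,-.169,.058)]: print(proj(p,X))
for n in ['hub_top','notch_mid','pin_mid','fin_mid','fin_left','fin_right']:
    for r in finder.silhouettes(p,n)[:2]: print(n,round(r['conf'],2),np.round(r['box'],1))
E
```

```text
[[ 0.001 -0.974 -0.226  0.064]
 [ 1.     0.001  0.     0.001]
 [-0.    -0.226  0.974 -0.165]
 [ 0.     0.     0.     1.   ]]
[ 0.56501223 -0.19088906  0.26737122] [3.14138201e+00 8.52349242e-04 4.16438555e-01] 0.0004285095283592586 2.9
[[231.84127597 176.40106468]]
[[166.73167372 175.02101559]]
[[274.62481959 173.34616766]]
[[238.75932505 244.74042356]]
hub_top 0.81 [233.7 173.2 142.2 146.9]
hub_top 0.26 [377.1 159.7  70.1  70.4]
notch_mid 0.87 [234.1 171.1 143.3 145.1]
notch_mid 0.31 [376.6 159.3  72.5  70. ]
pin_mid 0.65 [246.8 247.9  11.3  12.4]
fin_mid 0.76 [234.6 170.8 141.8 142.4]
```

View pics/w1.png

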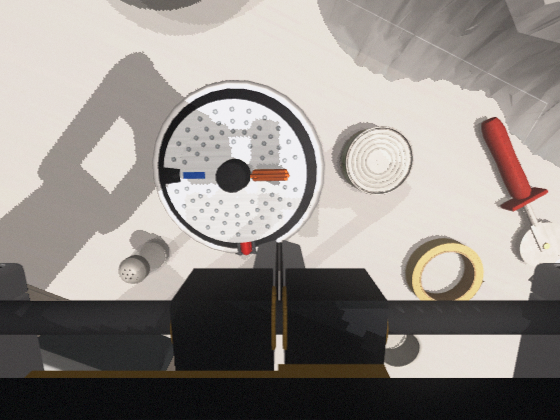

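The wrist view shows the hub at (233,175), the fin at (271,175), the blue stripe and notch to the left at about (170,175), and the pin at (247,248). This agrees with the fixed cameras.

```bash
cat >> h.py <<'E'
def meas(p,zd,hub=None):
    """colour-based disc state in wrist picture p; zd = disc upper face height"""
    f=p['frame'].astype(int); r,g,b=f[...,0],f[...,1],f[...,2]
    def cl(m):
        n,l,s,c=cv2.connectedComponentsWithStats(m.astype(np.uint8)); 
        return [(s[i,4],c[i]) for i in np.argsort(-s[1:,4])[:3]+1] if n>1 else []
    out={}
    for k,m,z in [('blue',(b>r+60)&(b>g+40),zd),('orange',(r>g+50)&(g>b+25)&(r>150),zd+.026),('red',(r>g+90)&(abs(g-b)<35),.057)]:
        out[k]=[(int(s),c.round(1),at(p,*c,z).round(4)) for s,c in cl(m)]
    return out
E
python3 - <<'E'
from h import *
o=robot.get_obs(); p=wr(eyes.snapshot('wrist'),o)
m=meas(p,.0665); [print(k,v) for k,v in m.items()]
f=p['frame']; 
dark=(f.sum(2)<150).astype(np.uint8); s=np.zeros_like(dark); s[150:200,205:262]=dark[150:200,205:262]
n,l,st,c=cv2.connectedComponentsWithStats(s); i=1+np.argmax(st[1:,4]); print('hub',st[i],c[i],at(p,*c[i],.1005))
E
```

```text
blue [(143, array([194. , 175.2]), array([ 0.5523, -0.0873,  0.0665]))]
orange [(246, array([270.2, 175.2]), array([ 0.5914, -0.1703,  0.0925]))]
red [(1045, array([509.4, 157.5]), array([ 0.7245, -0.4267,  0.057 ])), (115, array([529.2, 200.1]), array([ 0.6904, -0.4786,  0.057 ])), (108, array([245.8, 247.6]), array([ 0.4899, -0.1789,  0.057 ]))]
hub [216 159  34  33 800] [232.63625 174.8475 ] [ 0.5761209  -0.13278724  0.1005    ]
```

Request:
play_rows([
  {"linear": [0.9, -0.3, 0], "spin": -1.3},
  {"linear": [0, 0, 3], "spin": 0},
  {"linear": [0, 0, 3], "spin": 0},
  {"linear": [0, 0, 3], "spin": 0},
  {"linear": [0, 0, 3], "spin": 0},
  {"linear": [0, 0, 2], "spin": 0},
  {"linear": [0, 0, 2], "spin": 0},
  {"linear": [0, 0, 1.2], "spin": 0},
  {"linear": [0, 0, 0.5], "spin": 0},
  {"linear": [0, 0, 0], "spin": 0},
  {"linear": [0, 0, 0], "spin": 0},
])

```text
time: 4.22
tool_pos: [0.5732, -0.1841, 0.0915]
ee_rot: [3.14, -0.001, 0.44]
wrist_force: [-0.2, 1.0, 0.7]
width: 0.0006
```

```bash
python3 - <<'E'
from h import *
o=robot.get_obs(); p=wr(eyes.snapshot('wrist'),o); save(p,'w2.png')
C=np.array([.574,-.1323]); d=o['tool_pos'][:2]-C; y=o['ee_rot'][2]; print(o['tool_pos'],y*57.3, 'tang',d@[np.cos(y),np.sin(y)],'rad',d@[np.sin(y),-np.cos(y)],o['wrist_force'])
[print(k,v) for k,v in meas(p,.0665).items()]
E
```

```text
[ 0.57324383 -0.18412705  0.09148716] 25.204384258709656 tang -0.022753139758950904 rad 0.04657155598780832 [-0.24093797  0.96636452  0.68962111]
blue [(483, array([124.3, 213.3]), array([ 0.5517, -0.0866,  0.0665]))]
orange [(330, array([273.4, 214.7]), array([ 0.5968, -0.1709,  0.0925])), (266, array([291.3, 225.9]), array([ 0.5952, -0.1826,  0.0925])), (14, array([265.4, 222.4]), array([ 0.5909, -0.1687,  0.0925]))]
red []
```

View pics/w2.png

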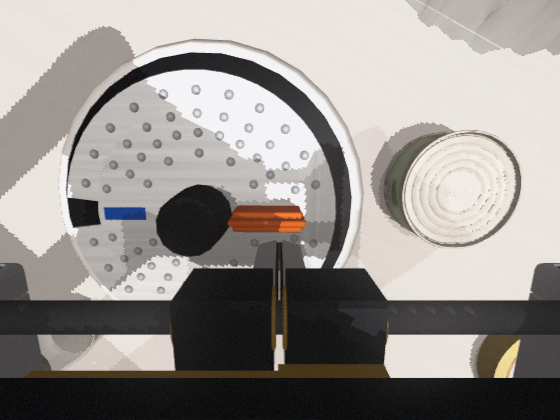

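The fingertip is about 9 mm behind the fin face at (280,245), so I'll close the gap and start along the arc.

Request:
play_rows([
  {"linear": [0.4, 0, 0], "spin": 0},
  {"linear": [0.4, 0, 0], "spin": 0},
  {"linear": [0.41, 0.11, 0], "spin": -5},
  {"linear": [0.41, 0.11, 0], "spin": -5},
  {"linear": [0.41, 0.11, 0], "spin": -5},
  {"linear": [0.41, 0.11, 0], "spin": -5},
  {"linear": [0.41, 0.11, 0], "spin": -5},
  {"linear": [0.41, 0.11, 0], "spin": -5},
  {"linear": [0.41, 0.11, 0], "spin": -5},
  {"linear": [0.41, 0.11, 0], "spin": -5},
  {"linear": [0, 0, 0], "spin": 0},
  {"linear": [0, 0, 0], "spin": 0},
])

```text
time: 5.27
tool_pos: [0.6098, -0.165, 0.0912]
ee_rot: [3.14, -0.0, 1.136]
wrist_force: [-0.4, -0.9, -0.2]
width: 0.0003
```

```bash
cat > m.py <<'E'
from h import *
import sys
o=robot.get_obs(); p=wr(eyes.snapshot('wrist'),o)
if len(sys.argv)>1: save(p,sys.argv[1])
C=np.array([.574,-.1323]); d=o['tool_pos'][:2]-C; y=o['ee_rot'][2]; print(o['time'],o['tool_pos'],y*57.3, 'tang',d@[np.cos(y),np.sin(y)],'rad',d@[np.sin(y),-np.cos(y)],o['wrist_force'],o['wrist_torque'])
for k,v in meas(p,.0665).items():
    for s,c,X in v: e=X[:2]-C; print(k,s,c,X,'r',np.hypot(*e).round(4),'ang',np.degrees(np.arctan2(e[1],e[0])).round(2))
E
python3 m.py w3.png
```

```text
5.2667 [ 0.60983286 -0.16498765  0.09116609] 65.08449943971192 tang -0.014545831947283256 rad 0.046269804868341806 [-0.40053394 -0.87157588 -0.18480551] [ 0.0358822  -0.00016628 -0.00140438]
blue 467 [127.5 223. ] [ 0.5282 -0.11    0.0665] r 0.0509 ang 154.04
orange 256 [265.1 227. ] [ 0.611  -0.1438  0.0925] r 0.0387 ang -17.27
orange 183 [275.2 236. ] [ 0.6139 -0.1508  0.0925] r 0.044 ang -24.88
orange 118 [271.9 240.6] [ 0.6111 -0.1525  0.0925] r 0.0422 ang -28.57
```

Pushing works: the stripe moved from 116° to 154°. About 55° remains.

Request:
play_rows([
  {"linear": [0.41, 0.11, 0], "spin": -5},
  {"linear": [0.41, 0.11, 0], "spin": -5},
  {"linear": [0.41, 0.11, 0], "spin": -5},
  {"linear": [0.41, 0.11, 0], "spin": -5},
  {"linear": [0.41, 0.11, 0], "spin": -5},
  {"linear": [0.41, 0.11, 0], "spin": -5},
  {"linear": [0.41, 0.11, 0], "spin": -5},
  {"linear": [0.41, 0.11, 0], "spin": -5},
  {"linear": [0.41, 0.11, 0], "spin": -5},
  {"linear": [0, 0, 0], "spin": 0},
  {"linear": [0, 0, 0], "spin": 0},
])

```text
time: 6.23
tool_pos: [0.6217, -0.13, 0.0906]
ee_rot: [-3.141, -0.0, 1.92]
wrist_force: [0.0, 0.1, -0.1]
width: 0.0004
```

```bash
python3 m.py w4.png
```

```text
6.2333 [ 0.62174028 -0.13000313  0.09062777] 110.02175383442737 tang -0.014180659520841063 rad 0.04564339304249099 [ 0.01603145  0.11557789 -0.08692463] [ 0.03479219 -0.07535823 -0.00235773]
blue 496 [131.3 223.4] [ 0.5262 -0.1477  0.0665] r 0.0502 ang -162.14
orange 86 [294.5 227.5] [ 0.6216 -0.1084  0.0925] r 0.0533 ang 26.66
orange 44 [254.1 242.5] [ 0.6034 -0.1243  0.0925] r 0.0305 ang 15.22
orange 9 [241.8 242.6] [ 0.5969 -0.1267  0.0925] r 0.0236 ang 13.74
red 383 [ 74.3 240. ] [ 0.489  -0.1763  0.057 ] r 0.0957 ang -152.63
red 1 [ 93. 232.] [ 0.4997 -0.1663  0.057 ] r 0.0817 ang -155.41
```

View pics/w4.png

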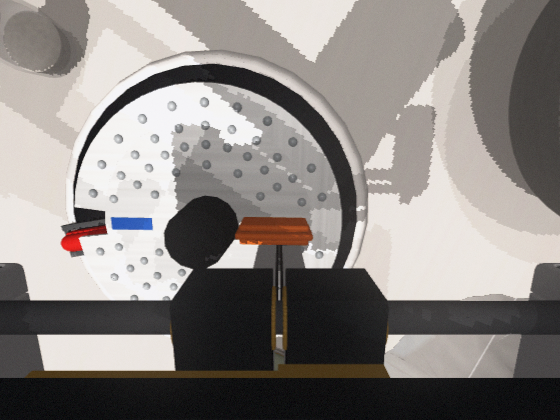

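The fin is at (275,230), and the red pin at (75,240) is just showing at the notch's edge. The stripe is at 197.9° and the pin at 207.4°, so about 9.5° remains.

Request:
play_rows([
  {"linear": [0.16, 0.05, 0], "spin": -2},
  {"linear": [0.16, 0.05, 0], "spin": -2},
  {"linear": [0.16, 0.05, 0], "spin": -2},
  {"linear": [0.16, 0.05, 0], "spin": -2},
  {"linear": [0, 0, 0], "spin": 0},
  {"linear": [0, 0, 0], "spin": 0},
])

```text
time: 6.78
tool_pos: [0.6212, -0.1237, 0.0905]
ee_rot: [3.142, 0.0, 2.06]
wrist_force: [1.1, 0.2, 0.2]
width: 0.0006
```

```bash
python3 m.py w5.png; python3 - <<'E'
import cv2
i=cv2.imread('pics/w5.png')[150:300,40:240]; cv2.imwrite('pics/w5z.png',cv2.resize(i,None,fx=4,fy=4,interpolation=cv2.INTER_CUBIC))
E
```

```text
6.7833 [ 0.62118141 -0.12374942  0.09049781] 118.04776392027395 tang -0.014631757220539759 rad 0.045662994198444815 [1.06943295 0.22113613 0.20402176] [-0.12015393 -0.17144193 -0.04668947]
blue 497 [131.8 221.9] [ 0.5288 -0.1534  0.0665] r 0.0499 ang -154.98
orange 71 [297.2 228.2] [ 0.6192 -0.1019  0.0925] r 0.0545 ang 33.92
orange 5 [302.2 236.4] [ 0.624  -0.1047  0.0925] r 0.0571 ang 28.9
orange 3 [294.7 236.3] [ 0.6203 -0.1067  0.0925] r 0.0529 ang 28.94
red 853 [ 80.9 221.4] [ 0.4955 -0.1734  0.057 ] r 0.0886 ang -152.36
```

View pics/w5z.png

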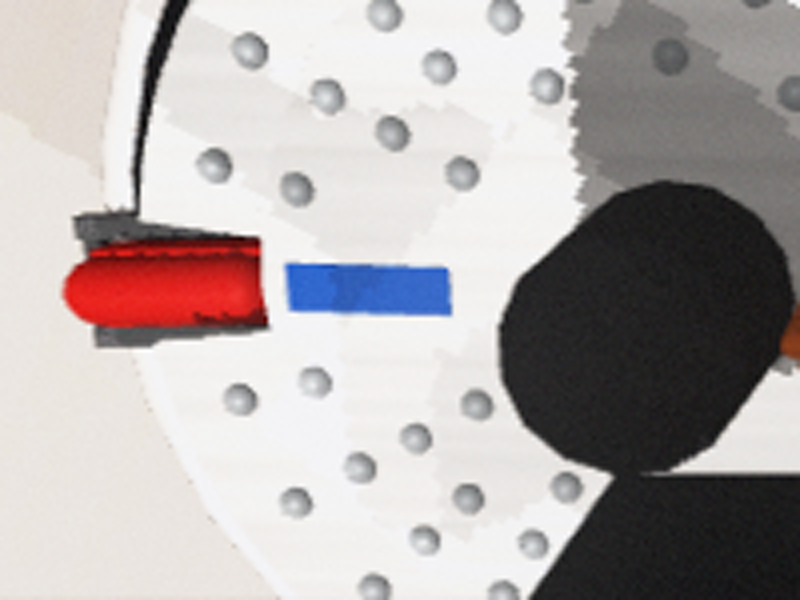

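```bash
cat > fit.py <<'E'
from h import *
import sys
def fit(p,zd=.0665):
    f=p['frame'].astype(int); r,g,b=f[...,0],f[...,1],f[...,2]
    C=np.array([.574,-.1323])
    big=lambda m:(lambda l,s:np.argwhere(l==1+np.argmax(s[1:,4]))[:,::-1])(*cv2.connectedComponentsWithStats(m.astype(np.uint8))[1:3])
    B=np.array([at(p,u,v,zd)[:2] for u,v in big((b>r+60)&(b>g+40))]); m=B.mean(0)
    w,V=np.linalg.eigh(np.cov((B-m).T)); d=V[:,1]; d=d if d@(m-C)>0 else -d
    n=np.array([-d[1],d[0]])
    print('blue dir deg',np.degrees(np.arctan2(d[1],d[0]))%360,'ang from C',np.degrees(np.arctan2(*(m-C)[::-1]))%360,'len/wid',np.ptp((B-m)@d),np.ptp((B-m)@n),'axis offset of C from blue line mm',1e3*(C-m)@n)
    Rp=big((r>g+70)&(abs(g-b)<40)&(r>90))
    for z in (.054,.057):
        R=np.array([at(p,u,v,z)[:2] for u,v in Rp]); a=(R-C)@d; t=(R-m)@n
        for lo in range(70,108,6):
            k=(a*1e3>lo)&(a*1e3<lo+6)
            if k.sum()>8: print(z,'r',lo+3,'off mm lo/hi/mid',np.round(1e3*np.array([t[k].min(),t[k].max(),(t[k].min()+t[k].max())/2]),2))
if __name__=='__main__':
    o=robot.get_obs(); fit(wr(eyes.snapshot('wrist'),o))
E
python3 fit.py; python3 - <<'E'
from fit import *
P=eyes.snapshot('scene')
cv2.imwrite('pics/s2.png',cv2.resize(P['frame'][165:245,270:370,::-1],None,fx=6,fy=6,interpolation=cv2.INTER_CUBIC))
E
```

```text
blue dir deg 206.0035306749469 ang from C 205.08756807295046 len/wid 0.025903567564316228 0.008060053533854519 axis offset of C from blue line mm 0.7973341480124319
0.054 r 73 off mm lo/hi/mid [-4.3   9.72  2.71]
0.054 r 79 off mm lo/hi/mid [-4.2   9.94  2.87]
0.054 r 85 off mm lo/hi/mid [-3.31 10.19  3.44]
0.054 r 91 off mm lo/hi/mid [-3.09 11.13  4.02]
0.054 r 97 off mm lo/hi/mid [-2.87 11.33  4.23]
0.054 r 103 off mm lo/hi/mid [-1.96 11.43  4.73]
0.054 r 109 off mm lo/hi/mid [2.42 8.75 5.59]
0.057 r 73 off mm lo/hi/mid [-4.98  8.92  1.97]
0.057 r 79 off mm lo/hi/mid [-4.72  9.14  2.21]
0.057 r 85 off mm lo/hi/mid [-3.94  9.36  2.71]
0.057 r 91 off mm lo/hi/mid [-3.72 10.29  3.28]
0.057 r 97 off mm lo/hi/mid [-3.51 10.48  3.49]
0.057 r 103 off mm lo/hi/mid [-1.92 10.51  4.29]
```

The notch is about 3 mm (roughly 2.2°) short of the pin.

Request:
play_rows([
  {"linear": [0.09, 0.03, 0], "spin": -1.1},
  {"linear": [0.09, 0.03, 0], "spin": -1.1},
  {"linear": [0, 0, 0], "spin": 0},
  {"linear": [0, 0, 0], "spin": 0},
])

```text
time: 7.27
tool_pos: [0.6208, -0.1215, 0.0905]
ee_rot: [-3.142, 0.0, 2.101]
wrist_force: [-0.2, -0.7, 0.6]
width: 0.0005
```

```bash
python3 fit.py; python3 m.py w6.png
```

```text
blue dir deg 208.39222597900823 ang from C 207.6586211363378 len/wid 0.025944519094344524 0.008089632606312357 axis offset of C from blue line mm 0.6372527441646625
0.054 r 73 off mm lo/hi/mid [-4.87  6.3   0.72]
0.054 r 79 off mm lo/hi/mid [-5.4   6.52  0.56]
0.054 r 85 off mm lo/hi/mid [-5.94  6.73  0.39]
0.054 r 91 off mm lo/hi/mid [-6.97  6.93 -0.02]
0.054 r 97 off mm lo/hi/mid [-6.94  7.14  0.1 ]
0.054 r 103 off mm lo/hi/mid [-6.04  7.19  0.57]
0.054 r 109 off mm lo/hi/mid [-1.7   5.26  1.78]
0.057 r 73 off mm lo/hi/mid [-5.56  5.52 -0.02]
0.057 r 79 off mm lo/hi/mid [-6.07  5.74 -0.17]
0.057 r 85 off mm lo/hi/mid [-7.11  5.92 -0.59]
0.057 r 91 off mm lo/hi/mid [-7.62  6.14 -0.74]
0.057 r 97 off mm lo/hi/mid [-7.53  6.33 -0.6 ]
0.057 r 103 off mm lo/hi/mid [-5.3   5.75  0.22]
7.3167 [ 0.62078939 -0.12150628  0.0904768 ] 120.38526389270267 tang -0.01434840214743388 rad 0.045824385334855465 [-0.14055676 -0.30605382  0.15040467] [-0.11534996 -0.22156925 -0.02511869]
blue 498 [131.8 222.8] [ 0.5299 -0.1554  0.0665] r 0.0498 ang -152.35
orange 73 [297.3 228.2] [ 0.6179 -0.0997  0.0925] r 0.0547 ang 36.6
orange 8 [295.5 236.5] [ 0.6196 -0.1043  0.0925] r 0.0535 ang 31.55
orange 5 [308.2 236.4] [ 0.6256 -0.1007  0.0925] r 0.0605 ang 31.48
red 857 [ 80.  217.3] [ 0.4956 -0.1739  0.057 ] r 0.0888 ang -152.05
```

The notch is over the pin to within about 0.5 mm. Next I'll back off, lift, move over the hub and come down to just above it.

Request:
play_rows([
  {"linear": [-0.5, 0, 0], "spin": 0},
  {"linear": [-0.5, 0, 0], "spin": 0},
  {"linear": [0, 0, -2.5], "spin": 0},
  {"linear": [0, 0, -3], "spin": 0},
  {"linear": [0, 0, -1.5], "spin": 0},
  {"linear": [0.8, -1.5, 0], "spin": 0},
  {"linear": [0.8, -1.5, 0], "spin": 0},
  {"linear": [0.8, -1.5, 0], "spin": 0},
  {"linear": [0, 0, 2], "spin": 0},
  {"linear": [0, 0, 1.6], "spin": 0},
  {"linear": [0, 0, 0], "spin": 0},
  {"linear": [0, 0, 0], "spin": 0},
])

```text
time: 8.37
tool_pos: [0.5742, -0.1323, 0.1235]
ee_rot: [-3.14, -0.002, 2.101]
wrist_force: [-0.4, 0.0, -0.1]
width: 0.0007
```

```bash
python3 fit.py|head -3; python3 m.py w7.png
```

```text
blue dir deg 209.13383007230354 ang from C 207.61562820331238 len/wid 0.02563559158772332 0.007921942381176201 axis offset of C from blue line mm 1.3092986145431418
0.054 r 73 off mm lo/hi/mid [-4.71  6.01  0.65]
0.054 r 79 off mm lo/hi/mid [-6.18  6.13 -0.02]
8.4167 [ 0.57510403 -0.1324847   0.12469391] 120.37927179141356 tang -0.0007175400352193824 rad 0.0008591444664422985 [ 0.21110519  0.29425232 -0.14410277] [ 0.03328206 -0.19086955  0.07288009]
blue 341 [214.5 229.5] [ 0.5301 -0.1554  0.0665] r 0.0496 ang -152.25
orange 491 [341.  243.7] [ 0.61   -0.1119  0.0925] r 0.0414 ang 29.54
orange 257 [340.  234.5] [ 0.6059 -0.1068  0.0925] r 0.0408 ang 38.64
red 602 [167.3 224.3] [ 0.4957 -0.1738  0.057 ] r 0.0886 ang -152.08
```

View pics/w7.png

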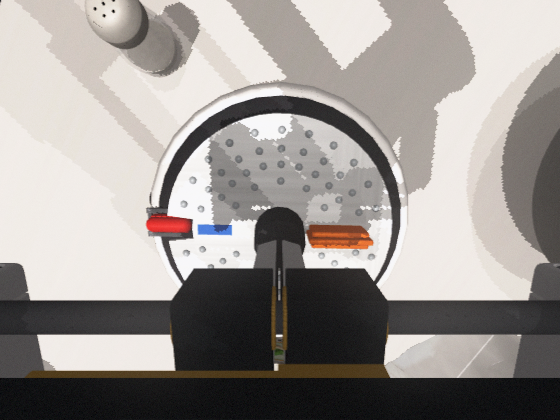

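The tip is over the hub at about (280,230), and the pin at (168,224) lies inside the notch in line with the stripe. I'll press now.

Request:
play_rows([
  {"linear": [0, 0, 0.5], "spin": 0},
  {"linear": [0, 0, 0.4], "spin": 0},
  {"linear": [0, 0, 0.3], "spin": 0},
  {"linear": [0, 0, 0.3], "spin": 0},
  {"linear": [0, 0, 0.3], "spin": 0},
  {"linear": [0, 0, 0.3], "spin": 0},
  {"linear": [0, 0, 0.2], "spin": 0},
  {"linear": [0, 0, 0], "spin": 0},
  {"linear": [0, 0, 0], "spin": 0},
])

```text
time: 9.22
tool_pos: [0.5755, -0.1324, 0.1022]
ee_rot: [3.14, 0.001, 2.101]
wrist_force: [0.7, -1.1, 5.5]
width: 0.0004
```

Request:
play_rows([
  {"linear": [0, 0, 0.1], "spin": 0},
  {"linear": [0, 0, 0.1], "spin": 0},
  {"linear": [0, 0, 0.1], "spin": 0},
  {"linear": [0, 0, 0], "spin": 0},
  {"linear": [0, 0, 0], "spin": 0},
])

```text
time: 9.63
tool_pos: [0.5758, -0.1325, 0.102]
ee_rot: [3.139, 0.003, 2.101]
wrist_force: [-3.7, 0.8, 13.9]
width: 0.0004
```

The tip stopped at z = 88 mm while the force rose to 14 N, so the disc is home. I'll move clear.

Request:
play_rows([
  {"linear": [0, 0, -1], "spin": 0},
  {"linear": [0, 0, -2.5], "spin": 0},
  {"linear": [0, 0, -3], "spin": 0},
  {"linear": [0, 0, -3], "spin": 0},
  {"linear": [0, 0, -3], "spin": 0},
  {"linear": [0, 0, -2], "spin": 0},
  {"linear": [-2, 0, 0], "spin": 0},
  {"linear": [-3, 0, 0], "spin": 0},
  {"linear": [-3, 0, 0], "spin": 0},
  {"linear": [0, 0, 0], "spin": 0},
  {"linear": [0, 0, 0], "spin": 0},
])

```text
time: 10.55
tool_pos: [0.6151, -0.2021, 0.2408]
ee_rot: [-3.139, -0.004, 2.099]
wrist_force: [0.6, 0.4, -0.5]
width: 0.0008
```

```bash
sed -i 's/^    o=robot.get_obs(); fit.*/    o=robot.get_obs(); fit(wr(eyes.snapshot("wrist"),o),float(sys.argv[1]) if len(sys.argv)>1 else .0665)/' fit.py; python3 fit.py .054; python3 m.py w8.png
```

```text
blue dir deg 208.8040118653717 ang from C 207.41303007146314 len/wid 0.024472131789825977 0.007804958225450823 axis offset of C from blue line mm 1.1907726005178425
0.054 r 73 off mm lo/hi/mid [-6.02  6.84  0.41]
0.054 r 79 off mm lo/hi/mid [-5.93  7.02  0.55]
0.054 r 85 off mm lo/hi/mid [-5.78  7.17  0.69]
0.054 r 91 off mm lo/hi/mid [-5.64  7.31  0.84]
0.054 r 97 off mm lo/hi/mid [-5.46  7.49  1.01]
0.054 r 103 off mm lo/hi/mid [-5.32  7.55  1.11]
0.057 r 73 off mm lo/hi/mid [-5.81  6.97  0.58]
0.057 r 79 off mm lo/hi/mid [-5.72  7.12  0.7 ]
0.057 r 85 off mm lo/hi/mid [-5.55  7.29  0.87]
0.057 r 91 off mm lo/hi/mid [-5.41  7.44  1.02]
0.057 r 97 off mm lo/hi/mid [-5.23  7.61  1.19]
0.057 r 103 off mm lo/hi/mid [-5.09  7.64  1.28]
10.6 [ 0.61491769 -0.20116418  0.24160297] 120.35386453983253 tang -0.08010156615361556 rad 0.000521358338192883 [-0.48195781 -0.07102437 -0.0534703 ] [ 0.04550982 -0.13640247 -0.00486086]
blue 168 [235.5 130. ] [ 0.5317 -0.1549  0.0665] r 0.048 ang -151.89
orange 365 [319.4 130.8] [ 0.6077 -0.1128  0.0925] r 0.0389 ang 30.06
red 368 [200.6 129.6] [ 0.4969 -0.1743  0.057 ] r 0.0878 ang -151.42
```

View pics/w8.png

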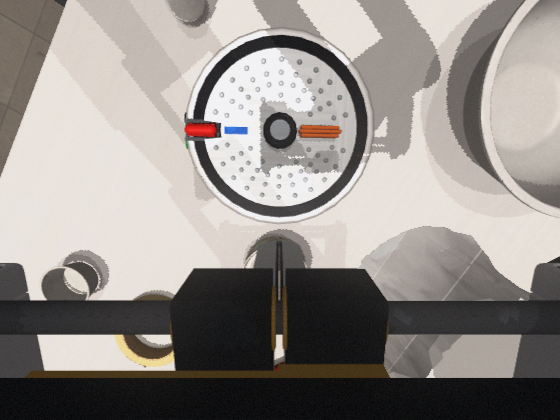

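The pin at (203,130) sits in the notch in line with the stripe, and the shaft end now shows at the hub (280,130). The arm is clear.

```bash
python3 -c "
from bench import robot; print(robot.close_job())"
```

```text
the job is handed in; nothing more can be done
None
```

The notch is over the drive pin and the disc is pressed down home. I handed the job in at about 10.6 s with the arm clear; no verdict was given.

- **Turning:** I pushed the fin on one side with the closed fingertips, about 92° counterclockwise in all. I stopped twice near the end to measure and correct.
- **Pressing:** I pressed down on the hub top. The fingertips stopped at 88 mm above the table, the height given for fully home, and the push force rose from 5.5 N to 14 N there.
- **Last check after moving clear:** the notch line was about 0.5 to 0.7 mm from the pin's middle at 80 mm from the axis. The force readings were near zero.
- **Disagreement:** early fixed-camera views put the pin about 5° away from where the wrist camera put it. The arm hid part of the pin in one fixed view, so I went with the wrist camera.
- **Not measured:** I did not measure the things round the cutter again at the end. No move went near their height.

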